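Stand the tea tin on its heavy end

ROBOT

A 6-joint arm with a two-finger parallel gripper is mounted at the origin on a cart in front of the work surface, level with it; the furniture and walls round the work are solid. World frame = base frame: x ahead of the robot, y to its left, z up, the work surface at z = 0. Lengths are in m, angles in rad, forces in N, time in s.
With the tool pointing down it reaches from about 0.375 to 0.975 m from the base axis. Payload 3.8 kg.
Tool frame: the origin (TCP) lies at the very end of the fingers, on their centre line; the grasp point (between the pads) lies 19 mm behind it; z points along the fingers, y is the direction in which the jaws open and shut (so a half turn about z gives the same grasp; the last joint's range is limited). The gripper opens to 85 mm and grips with 20 to 120 N. Pads are 22 mm wide; open, the fingers measure 114 mm over their backs; the gripper's body (76 mm by 85 mm) begins 54 mm behind the grasp point. The pads swing forward as they close: fully open they stand 13 mm farther back than shut.
Start: joints at [1.152, 0.264, 1.604, -0, 1.274, -0.037], TCP at [0.251, 0.626, 0.231] pointing down, gripper open.
Joint ranges: [-2.63, 2.63], [-0.94, 2.18], [0.31, 2.57], [-1.31, 4.45], [0, 2.66], [-2.55, 2.55]. Speed limits (rad/s): [2.57, 2.57, 3.14, 3.14, 3.14, 3.14].

INTERFACE

Orientations are given as a rotation vector (axis times angle).
In Python, from workcell import status, read_camera, camera_info, order gives the robot as it stands.
- The arm moves only by the tool move_arm, never from a script. Its argument "deltas" is a list of rows, each a list of 3 entries, a list of its own where there are three numbers: the turn, a rotation vector about the world's x, y, z as a fraction of full scale, then the shift along the world's x, y, z as a fraction of full scale, then the closure, from -1 (fully open) to 1 (shut), so that 0 is half open. A call has 1 to 20 rows; each row is the pose to reach, as a shift and turn from the pose commanded when the call began; what a row does not reach only later rows make up. Full scale, the value 1, is 0.1 m for a shift and pi/2 rad for a turn. A row lasts 1/8 s, in which the tool goes at most 62.5 mm and 10.7 degrees, less where a joint would pass 70% of its speed; a pose out of reach is approached as far as the arm can. A call with a number of a shift or a turn outside -1 to 1 is refused whole. A call with a gripper value outside its range is refused whole. The fingers move at their own pace and stop on an object; "grip_force" is the grip in N (left out, the last holds). Time passes only in rows, so rows that repeat a pose let the fingers close. It gives the time, the measured TCP pose, the force and the opening at its end, in the units of the state.
- status.read_state(): the state, without advancing time (a new reading comes with each control period).
- read_camera(name): name is "scene" or "top" or "wrist"; returns (picture, depth): 420x560x3 uint8, red, green, blue; 420x560 float32, m along the optical axis (not along the pixel's ray), 0 where there is no reading.
- camera_info(name): a dict with "K" (3x3 intrinsics, pixels), "R" (3x3) and "t" (3): a world point X has camera coordinates R X + t. Camera axes: x right, y down, z forward; pixel columns grow to the right and rows downward; lengths in m; the calibration is good to about 2 mm. A picture is of the moment at which its call begins: read the wrist's pose just before it. camera_info takes no time and is no camera call; for the wrist camera it gives the pose at the moment of the call.
- order.finish_job(): hands the job in, once; it reports no verdict.
The state is a dict: "time": time; "q": joint angles; "joint_vel": joint speeds; "joint_torque": joint torques, N m; "tool_pos": TCP position; "tcp_rot": TCP orientation; "wrist_force": force on the tool from outside, world axes, zero at the start; "torque": the same for the moment, N m; "width": opening from 0.0 (shut) to 1.0 (fully open).
Only numpy, scipy, OpenCV 4.12 (cv2) and the standard library are available. Lean on these libraries where they do the work, as an engineer would, in place of code of your own. Each camera call takes 0.05 s, during which the arm holds its last target. There are 200 camera calls.

TASK

The blue tea tin lies picture side up, and everything in it is packed into one end; you cannot see which. Lift it clear of the table by its wooden handle, see which end sinks, and stand it upright on that heavy end in the middle of the cork coaster, with its picture facing you (the robot's side of the table). Leave the red tin where it stands.

Things in the scene. Friction and masses are not known exactly. Their poses are not given: they have to be found in the camera images.
- tea_tin: Blue tin, brass bands at both ends, 110 (x) x 60 (y) x 46 mm (z), 0.3-0.5 kg; origin at its middle. Starts flat, any yaw, both ends alike. z points out of the broad face with the picture (cream panel, orange disc, 2 green bars), x along the length to one end. One end is much heavier: lifted by the handle, the tin turns on its pivots till that end hangs down (within 8 degrees, settles in 1 s).
- tin_handle (a joint): Its swinging handle: pivot axis = tin's y through its origin. Wooden grip 66 mm along y, 12 thick, 16 high, centre 88 mm from the axis; 26 mm free between it and the turning tin's corners. 0: grip stands out along tin's z; positive: leans to the tin's x end. Starts near 0; light friction keeps it. Tin hanging: about -1.57 if the x end is down, +1.57 if the x end is up.
- coaster: Round cork coaster fixed on the table, 140 mm in diameter, 6 mm high; origin at the middle of its underside, axes parallel to the world's (x away from the robot).
- red_tin: Bystander: a red tin of the same make, already standing upright with its picture towards the robot and its handle up, 154 mm high in all; origin at the middle of its underside.
- coaster_front (a point): The point of the coaster's upper rim nearest the robot's side, 70 mm from the coaster's centre towards -x; the picture must face that way.

How it is judged:
By the outcome, as a careful person would: the job done as asked, in the order asked, and still so for the second after the job is handed in, with the robot touching nothing.
It also fails if it takes over 40 s, if anything falls off the work surface, if the arm or the gripper's body presses on something with over 40 N, if the wrist force passes 120 N, or if a joint passes its speed limit or range.

## Working session

There is one attempt and no reset: what is moved stays moved. The work goes in short steps, Python scripts to look and compute and a tool call to move; the robot and the scene stay as the last step left them, time stands still between calls to the robot, and variables do not carry over. Pictures are saved under pics/ and viewed, about 8 in all and at most 12, crops included, and the job is handed in when it is done.

Besides the shell and the picture viewer there is one more tool, called after "Request:" as a command line: name --argument value ..., lists and objects as JSON in quotes. move_arm: Moves the arm, as the interface text tells. Its arguments: {"type":"object","properties":{"deltas":{"type":"array","items":{"type":"array"}},"grip_force":{"type":"number"}},"required":["deltas"]}

```bash
mkdir -p pics; ls; cat > h.py <<'E'
import numpy as np, cv2
from workcell import status, read_camera, camera_info, order
def snap(n,f):
    im,d=read_camera(n); cv2.imwrite('pics/'+f,im[:,:,::-1]); return im,d
def pts(n,d,info=None):
    c=info or camera_info(n); K,R,t=[np.array(c[k]) for k in('K','R','t')]
    v,u=np.mgrid[:d.shape[0],:d.shape[1]]
    P=np.stack([(u-K[0,2])/K[0,0]*d,(v-K[1,2])/K[1,1]*d,d],-1)
    return (P-t)@R
E
python3 - <<'E'
from h import *
s=status.read_state(); print(s)
a,d=snap('top','t0.png'); b,e=snap('scene','s0.png')
P=pts('top',d); np.savez('t0.npz',a=a,P=P)
Q=pts('scene',e); np.savez('s0.npz',a=b,P=Q)
cv2.imwrite('pics/both0.png',cv2.resize(np.hstack([a,b])[:,:,::-1],(800,300)))
E
```

```text
pics
{'time': 0.0, 'q': array([ 1.15207839e+00,  2.64792790e-01,  1.60539207e+00,  2.43594764e-05,
        1.27369505e+00, -3.68903241e-02]), 'joint_vel': array([ 0.00140599, -0.00017416,  0.00078805,  0.00197067,  0.0012851 ,
       -0.00025179]), 'joint_torque': array([-1.67956860e-03, -5.15107548e+01, -3.67316723e+01, -2.39477959e-04,
        1.27787265e-02, -2.42184410e-05]), 'tool_pos': array([0.25120396, 0.62571907, 0.22992556]), 'tcp_rot': array([-0.59604496, -3.08398035,  0.00349114]), 'wrist_force': array([ 0.89292204, -0.05268744, -0.65882009]), 'torque': array([-0.01542668, -0.06033449, -0.02005065]), 'width': 1.0012169435111171}
```

View pics/t0.png

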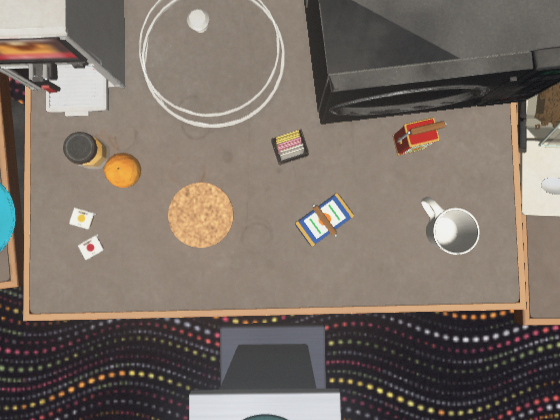

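View pics/s0.png

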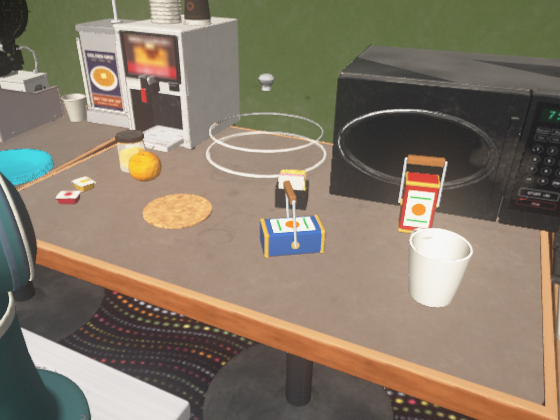

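The top view shows the tin at about (325,220), long axis tilted, with its handle up; the coaster is at (200,215) and the red tin at (417,135). The scene view agrees with this. Next I'll measure them.

```bash
python3 - <<'E'
from h import *
for n in('t0','s0'):
    z=np.load(n+'.npz'); a,P=z['a'],z['P']
    hsv=cv2.cvtColor(a,cv2.COLOR_RGB2HSV); h,s,v=[hsv[...,i].astype(int) for i in range(3)]
    x,y,zz=P[...,0],P[...,1],P[...,2]
    box=dict(t0=(slice(185,250),slice(290,360)),s0=(slice(180,260),slice(255,330)))[n]
    m=np.zeros(h.shape,bool); m[box]=True
    blue=m&(h>105)&(h<125)&(s>150)
    tin=m&(zz>.025)&(zz<.06); grip=m&(zz>.09)
    for nm,k in(('blue',blue),('tin',tin),('grip',grip)):
        print(n,nm,k.sum(),np.median(P[k],0).round(4), P[k].min(0).round(3),P[k].max(0).round(3))
        if k.sum()>10: print(cv2.minAreaRect((P[k][:,:2]*1000).astype(np.float32)))
    # coaster
    cb=dict(t0=(slice(170,260),slice(155,245)),s0=(slice(190,232),slice(135,220)))[n]
    m=np.zeros(h.shape,bool); m[cb]=True
    c=m&(s>90)&(h<20)&(v>120)
    print('coaster',c.sum(),cv2.minEnclosingCircle((P[c][:,:2]*1000).astype(np.float32)),np.median(P[c],0))
    rb=dict(t0=(slice(110,160),slice(385,450)),s0=(slice(150,236),slice(395,450)))[n]
    m=np.zeros(h.shape,bool); m[rb]=True
    c=m&(zz>.02)&(zz<.17); print('red',P[c].min(0),P[c].max(0))
    c=m&(zz>.09)&(zz<.115); print('redtop',np.median(P[c],0))
    # all obstacles near
a,P=np.load('t0.npz')['a'],np.load('t0.npz')['P']
for nm,(r,c) in dict(bag=(145,290),mug=(230,455),orange=(170,122),micro=(105,330)).items(): print(nm,P[r,c])
print(camera_info('top'))
E
```

```text
return _methods._mean(a, axis=axis, dtype=dtype,
  ret = um.true_divide(
Traceback (most recent call last):
ValueError: zero-size array to reduction operation minimum which has no identity
```

```bash
python3 - <<'E'
from h import *
print(camera_info('top'))
for n in('t0','s0'):
    z=np.load(n+'.npz'); P=z['P']
    pts_=dict(t0=[(220,325),(222,330),(215,200),(230,312),(300,300),(132,417)],s0=[(190,290),(245,270),(225,290),(210,178)])[n]
    for r,c in pts_: print(n,r,c,P[r,c].round(4))
    print(np.isnan(P).sum(), P[...,2].min(),P[...,2].max())
E
```

```text
{'K': array([[494.96648307,   0.        , 284.54902321],
       [  0.        , 494.96648307, 203.16797424],
       [  0.        ,   0.        ,   1.        ]]), 'R': array([[-1.26541980e-02, -9.99919463e-01, -9.68400911e-04],
       [-9.98228500e-01,  1.26890941e-02, -5.81278721e-02],
       [ 5.81354788e-02,  2.31123788e-04, -9.98308676e-01]]), 't': array([-0.0409767 ,  0.54833755,  1.03029208])}
t0 220 325 [ 0.5088 -0.1246  0.1169]
t0 222 330 [ 0.5062 -0.1406  0.0457]
t0 215 200 [0.5254 0.1325 0.0063]
t0 230 312 [ 0.4903 -0.1036  0.0428]
t0 300 300 [ 0.342  -0.0782 -0.0038]
t0 132 417 [ 0.669  -0.2953  0.1511]
0 -0.7634713144817354 1.0603835364224539
s0 190 290 [ 0.4989 -0.1285  0.1176]
s0 245 270 [ 0.4613 -0.1103  0.0241]
s0 225 290 [ 0.5072 -0.1268  0.0445]
s0 210 178 [0.5222 0.129  0.0033]
0 -0.7593566766183708 0.47460294062428277
```

```bash
python3 - <<'E'
from h import *
for n in('t0','s0'):
    z=np.load(n+'.npz'); a,P=z['a'],z['P']
    hsv=cv2.cvtColor(a,cv2.COLOR_RGB2HSV).astype(int); h,s,v=[hsv[...,i] for i in range(3)]
    zz=P[...,2]
    if n=='t0': print(a[222,303],hsv[222,303],a[205,345],hsv[205,345])
    def rect(b): m=np.zeros(h.shape,bool); m[b]=True; return m
    m=rect(dict(t0=(slice(185,250),slice(290,360)),s0=(slice(180,260),slice(255,330)))[n])
    for nm,k in(('tin',m&(zz>.03)&(zz<.055)),('grip',m&(zz>.085))):
        q=P[k]; print(n,nm,k.sum(),np.median(q,0).round(4),q.max(0).round(3))
        print(cv2.minAreaRect((q[:,:2]*1000).astype(np.float32)))
    c=rect(dict(t0=(slice(170,260),slice(155,245)),s0=(slice(190,232),slice(135,220)))[n])&(s>90)&(h<20)&(v>120)
    print('coaster',c.sum(),P[c].mean(0),np.ptp(P[c],axis=0))
    m=rect(dict(t0=(slice(110,160),slice(385,450)),s0=(slice(150,236),slice(395,450)))[n])
    for lo,hi in((.03,.09),(.09,.115),(.13,.165)):
        q=P[m&(zz>lo)&(zz<hi)]; print('red',lo,len(q),np.median(q,0),q.min(0),q.max(0))
P=np.load('t0.npz')['P']
for nm,(r,c) in dict(bag=(145,290),mug=(230,455),orange=(170,122),micro=(105,330)).items(): print(nm,P[r,c].round(3))
E
```

```text
[ 76 108 174] [110 144 174] [221 178  96] [ 20 144 221]
t0 tin 1371 [ 0.5121 -0.1282  0.0459] [ 0.566 -0.069  0.052]
((512.378173828125, -128.68310546875), (60.41462326049805, 110.09540557861328), 35.15379333496094)
t0 grip 236 [ 0.5068 -0.1226  0.1183] [ 0.538 -0.048  1.06 ]
((510.27935791015625, -99.37356567382812), (97.65341186523438, 55.92937469482422), 84.69248962402344)
coaster 3343 [0.52610714 0.13113823 0.01169708] [0.13953142 0.25009733 1.06395005]
red 0.03 417 [ 0.68244892 -0.28976775  0.06252825] [ 0.649711   -0.36289721  0.03001613] [ 0.73935233 -0.25241808  0.0899489 ]
red 0.09 609 [ 0.66965686 -0.31197642  0.10887739] [ 0.64903759 -0.35071118  0.09041205] [ 0.70540257 -0.27890654  0.11382042]
red 0.13 271 [ 0.67642178 -0.31283133  0.14984252] [ 0.66512687 -0.35238748  0.13104695] [ 0.68945049 -0.27890393  0.15494059]
s0 tin 1713 [ 0.5078 -0.1208  0.0432] [ 0.698 -0.026  0.055]
((574.1566772460938, -90.76580047607422), (224.52716064453125, 112.39472961425781), 31.167234420776367)
s0 grip 250 [ 0.4875 -0.1348  0.1146] [ 0.536 -0.102  0.475]
((191.1617889404297, -268.7232971191406), (765.6996459960938, 22.2294921875), 24.654216766357422)
coaster 1915 [0.51702737 0.12765626 0.00495148] [0.76873613 0.62928605 0.47998782]
red 0.03 1791 [ 0.65753325 -0.32502056  0.06634679] [ 0.49660529 -0.38830848  0.03002951] [ 0.75194487 -0.25228314  0.0899999 ]
red 0.09 1174 [ 0.67418918 -0.31652927  0.10147567] [ 0.48882143 -0.38770953  0.09001573] [ 0.75129932 -0.24876471  0.11499483]
red 0.13 554 [ 0.67559442 -0.31728286  0.13919518] [ 0.66201129 -0.35163262  0.13004126] [ 0.75051226 -0.26445695  0.15034671]
bag [ 0.662 -0.06   0.07 ]
mug [ 0.487 -0.409  0.009]
orange [0.616 0.28  0.064]
micro [ 0.716 -0.133  0.175]
```

Request:
move_arm --deltas '[[[0,0,-0.085],[0.163,-0.47,0],-1],[[0,0,-0.171],[0.327,-0.943,0],-1]]'

```text
time: 0.35
tool_pos: [0.2841, 0.5309, 0.2303]
tcp_rot: [-1.008, -2.975, 0.002]
wrist_force: [0.6, -0.9, 0.5]
width: 0.998
```

Request:
move_arm --deltas '[[[0,0,-0.085],[0.163,-0.47,0],-1],[[0,0,-0.171],[0.327,-0.943,0],-1]]'

```text
time: 0.6
tool_pos: [0.317, 0.436, 0.2307]
tcp_rot: [1.399, 2.813, -0.001]
wrist_force: [0.9, -0.8, 0.2]
width: 1.0
```

Request:
move_arm --deltas '[[[0,0,-0.085],[0.163,-0.47,0],-1],[[0,0,-0.171],[0.327,-0.943,0],-1]]'

```text
time: 0.85
tool_pos: [0.3496, 0.3417, 0.2309]
tcp_rot: [1.763, 2.6, -0.001]
wrist_force: [1.1, -0.1, 0.3]
width: 0.999
```

Request:
move_arm --deltas '[[[0,0,-0.085],[0.163,-0.47,0],-1],[[0,0,-0.171],[0.327,-0.943,0],-1]]'

```text
time: 1.1
tool_pos: [0.3823, 0.2475, 0.2309]
tcp_rot: [-2.095, -2.341, 0.0]
wrist_force: [0.1, 0.2, 0.1]
width: 0.997
```

Request:
move_arm --deltas '[[[0,0,-0.085],[0.163,-0.47,0],-1],[[0,0,-0.171],[0.327,-0.943,0],-1]]'

```text
time: 1.35
tool_pos: [0.415, 0.1533, 0.231]
tcp_rot: [-2.39, -2.039, 0.0]
wrist_force: [0.6, -0.6, -0.4]
width: 1.0
```

Request:
move_arm --deltas '[[[0,0,-0.085],[0.163,-0.47,0],-1],[[0,0,-0.171],[0.327,-0.943,0],-1]]'

```text
time: 1.6
tool_pos: [0.4477, 0.059, 0.231]
tcp_rot: [-2.642, -1.7, 0.0]
wrist_force: [0.6, -0.1, -0.1]
width: 0.998
```

Request:
move_arm --deltas '[[[0,0,-0.085],[0.163,-0.47,0],-1],[[0,0,-0.171],[0.327,-0.943,0],-1]]'

```text
time: 1.85
tool_pos: [0.4804, -0.0353, 0.231]
tcp_rot: [-2.845, -1.331, 0.0]
wrist_force: [0.9, 0.2, 0.1]
width: 1.0
```

Request:
move_arm --deltas '[[[0,0,-0.085],[0.163,-0.47,0],-1],[[0,0,-0.171],[0.327,-0.943,0],-1],[[0,0,-0.171],[0.327,-0.943,0],-1]]'

```text
time: 2.22
tool_pos: [0.5135, -0.1308, 0.2307]
tcp_rot: [2.998, 0.938, -0.001]
wrist_force: [0.9, 0.6, -0.4]
width: 1.0
```

```bash
cat >> h.py <<'E'
from scipy.spatial.transform import Rotation as Ro
def pose():
    s=status.read_state(); R=Ro.from_rotvec(s['tcp_rot']).as_matrix()
    print('t',s['time'],'tcp',s['tool_pos'].round(4),'yaw_y',np.degrees(np.arctan2(R[1,1],R[0,1])).round(2),'z',R[:,2].round(3),'q',s['q'].round(3),'w',round(s['width'],3),'F',s['wrist_force'].round(2),'M',s['torque'].round(3))
    return s
E
python3 - <<'E'
from h import *
pose(); i=camera_info('wrist'); a,d=snap('wrist','w1.png'); P=pts('wrist',d,i); np.savez('w1.npz',a=a,P=P)
for lo,hi in((.035,.06),(.09,.14)):
    k=(P[...,2]>lo)&(P[...,2]<hi)&(np.hypot(P[...,0]-.512,P[...,1]+.129)<.08); q=P[k]
    print(lo,k.sum(),q.mean(0) if len(q) else '',cv2.minAreaRect((q[:,:2]*1000).astype(np.float32)) if len(q) else '')
    print(q.max(0))
E
```

```text
t 2.225 tcp [ 0.5135 -0.1308  0.2307] yaw_y -55.25 z [-0.001 -0.    -1.   ] q [-2.960e-01 -1.100e-02  1.913e+00 -1.000e-03  1.240e+00  6.680e-01] w 1.0 F [ 0.86  0.64 -0.43] M [-0.012  0.008  0.017]
0.035 5509 [ 0.51432075 -0.1291063   0.04587693] ((512.5892944335938, -128.48243713378906), (72.18656158447266, 109.95501708984375), 34.93324661254883)
[ 0.56579025 -0.06887071  0.05969516]
0.09 1316 [ 0.5106296  -0.12238549  0.11725013] ((507.8572692871094, -124.06048583984375), (75.05974578857422, 12.549882888793945), 35.39749526977539)
[ 0.53989594 -0.10164125  0.12070197]
```

View pics/w1.png

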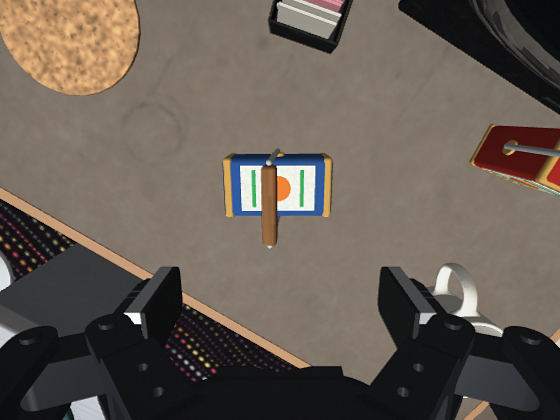

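The wrist view shows the tin at about (278,185). The handle grip at (269,205) leans about 4° toward the 125° end. I'll descend onto the grip.

Request:
move_arm --deltas '[[[0,0,0.002],[-0.02,0.03,-0.4],-1],[[0,0,0.002],[-0.04,0.055,-0.8],-1],[[0,0,0.002],[-0.04,0.055,-1],-1],[[0,0,0.002],[-0.04,0.055,-1],-1]]'

```text
time: 2.78
tool_pos: [0.5067, -0.1205, 0.129]
tcp_rot: [-2.99, -0.952, 0.007]
wrist_force: [0.1, 0.4, -0.7]
width: 0.998
```

```bash
python3 -c "
from h import *
pose()"
```

```text
t 2.775 tcp [ 0.5067 -0.1205  0.129 ] yaw_y -54.69 z [-0.005  0.002 -1.   ] q [-0.282  0.065  2.032  0.     1.049  0.673] w 0.998 F [ 0.11  0.36 -0.67] M [-0.013  0.012  0.019]
```

Request:
move_arm --deltas '[[[0,0,0],[0.01,-0.015,-0.17],-1],[[0,0,0],[0.01,-0.015,-0.34],-1],[[0,0,0],[0.01,-0.015,-0.34],-1],[[0,0,0],[0.01,-0.015,-0.34],0.3],[[0,0,0],[0.01,-0.015,-0.34],0.6],[[0,0,0],[0.01,-0.015,-0.34],1],[[0,0,0],[0.01,-0.015,-0.34],1],[[0,0,0],[0.01,-0.015,-0.34],1],[[0,0,0],[0.01,-0.015,-0.34],1]]' --grip_force 60

```text
time: 3.9
tool_pos: [0.5108, -0.1242, 0.0979]
tcp_rot: [2.994, 0.949, 0.002]
wrist_force: [1.0, -1.4, 2.5]
width: 0.125
```

```bash
python3 -c "
from h import *
pose()"
```

```text
t 3.9 tcp [ 0.5108 -0.1242  0.0979] yaw_y -54.81 z [ 0.001 -0.    -1.   ] q [-0.286  0.106  2.053 -0.     0.981  0.671] w 0.125 F [ 0.99 -1.42  2.52] M [-0.131 -0.126  0.001]
```

Request:
move_arm --deltas '[[[0,0,0],[0,0,0.1],1],[[0,0,0],[0,0,0.3],1],[[0,0,0],[0,0,0.5],1],[[0,0,0],[0,0,0.7],1],[[0,0,0],[0,0,0.9],1],[[0,0,0],[0,0,1],1],[[0,0,0],[0,0,1],1],[[0,0,0],[0,0,1],1],[[0,0,0],[0,0,1],1],[[0,0,0],[0,0,1],1],[[0,0,0],[0,0,1],1],[[0,0,0],[0,0,1],1],[[0,0,0],[0,0,1],1],[[0,0,0],[0,0,1],1]]'

```text
time: 5.65
tool_pos: [0.5101, -0.124, 0.1973]
tcp_rot: [-2.995, -0.949, -0.0]
wrist_force: [-0.2, -0.2, -4.5]
width: 0.122
```

```bash
python3 -c "
from h import *
pose(); a,d=snap('scene','s2.png'); b,e=snap('wrist','w2.png')
cv2.imwrite('pics/c2.png',cv2.resize(np.hstack([a,b])[:,:,::-1],(800,300)))"
```

```text
t 5.65 tcp [ 0.5101 -0.124   0.1973] yaw_y -54.82 z [ 0.  0. -1.] q [-0.286  0.004  1.961  0.     1.177  0.671] w 0.122 F [-0.16 -0.17 -4.54] M [0.033 0.    0.031]
```

View pics/c2.png

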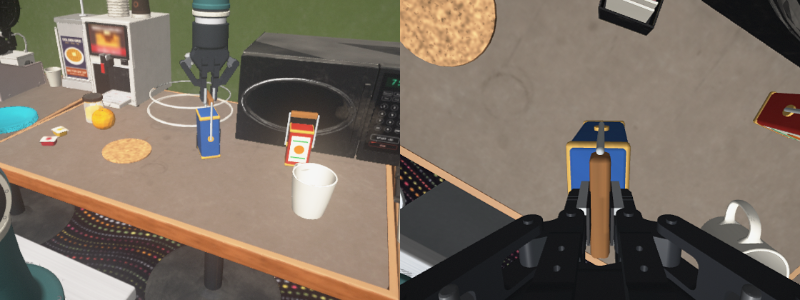

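```bash
python3 - <<'E'
from h import *
c=camera_info('scene'); print('cam',-np.array(c['R']).T@np.array(c['t']))
a,d=snap('scene','s3.png'); P=pts('scene',d); pose()
k=(np.hypot(P[...,0]-.51,P[...,1]+.124)<.06)&(P[...,2]>.01)&(P[...,2]<.15)
r,cc=np.nonzero(k); print(r.min(),r.max(),cc.min(),cc.max())
n=np.array([-.576,.818]); q=P[k][:,:2]-[.51,-.124]
print('proj on 125deg',np.percentile(q@n,[2,10,50,90,98]).round(4)); print('on 35deg',np.percentile(q@[.818,.576],[2,50,98]).round(4),'z',np.percentile(P[k][:,2],[1,99]))
cv2.imwrite('pics/c3.png',cv2.resize(a[r.min()-30:r.max()+15,cc.min()-20:cc.max()+20,::-1],None,fx=4,fy=4,interpolation=cv2.INTER_CUBIC)[:600,:800])
E
```

```text
cam [-0.16142457 -0.41832408  0.47460294]
t 5.8 tcp [ 0.5101 -0.124   0.1973] yaw_y -54.82 z [ 0. -0. -1.] q [-0.286  0.004  1.961 -0.     1.176  0.671] w 0.126 F [ 0.05  0.07 -4.25] M [ 0.003  0.002 -0.012]
167 223 275 308
proj on 125deg [-0.0232 -0.018   0.0037  0.0214  0.0235]
on 35deg [-0.0378 -0.0308  0.0159] z [0.06780178 0.14934857]
```

View pics/c3.png

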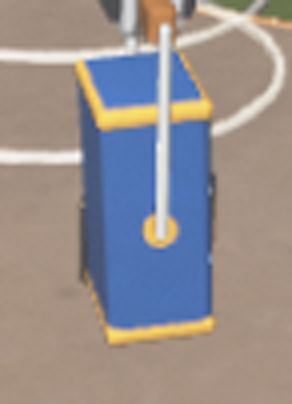

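Only plain blue shows on the 125° broad face, seen obliquely at the left of the crop. So the picture faces -55°, which makes the -55° end the heavy one. I'll confirm that while carrying. First I need a better coaster centre.

```bash
python3 - <<'E'
from h import *
for n,c in(('t0','top'),('s0','scene')):
    z=np.load(n+'.npz'); a,P=z['a'],z['P']
    hsv=cv2.cvtColor(a,cv2.COLOR_RGB2HSV).astype(int)
    i=camera_info(c); K,R,t=[np.array(i[k]) for k in('K','R','t')]
    m=((hsv[...,1]>90)&(hsv[...,0]<20)&(hsv[...,2]>100)&(np.hypot(P[...,0]-.525,P[...,1]-.131)<.1)&(P[...,2]<.03)).astype(np.uint8)
    m=cv2.morphologyEx(m,cv2.MORPH_CLOSE,np.ones((5,5))); cs,_=cv2.findContours(m,0,1); q=max(cs,key=cv2.contourArea)[:,0].astype(float)
    ray=np.c_[q,np.ones(len(q))]@np.linalg.inv(K).T@R; o=-R.T@t
    X=o+ray*((.006-o[2])/ray[:,2])[:,None]
    print(c,cv2.fitEllipse((X[:,:2]*1000).astype(np.float32)))
E
```

```text
top ((526.4675903320312, 132.10562133789062), (136.98512268066406, 137.60345458984375), 107.82701110839844)
scene ((518.4672241210938, 127.71908569335938), (138.07737731933594, 145.25375366210938), 122.42169189453125)
```

Request:
move_arm --deltas '[[[0,0,-0.02],[0.01,0.1,0.05],1],[[0,0,-0.05],[0.02,0.3,0.05],1],[[0,0,-0.09],[0.04,0.55,0.05],1],[[0,0,-0.13],[0.053,0.85,0.05],1]]'

```text
time: 6.3
tool_pos: [0.5155, -0.0386, 0.2024]
tcp_rot: [3.077, 0.635, 0.001]
wrist_force: [0.8, 0.2, -3.6]
width: 0.124
```

Request:
move_arm --deltas '[[[0,0,-0.04],[0.02,0.3,0],1],[[0,0,-0.08],[0.04,0.6,0],1],[[0,0,-0.13],[0.053,0.85,0],1]]'

```text
time: 6.68
tool_pos: [0.5208, 0.0471, 0.2024]
tcp_rot: [-3.125, -0.319, -0.001]
wrist_force: [0.2, -0.5, -5.0]
width: 0.124
```

Request:
move_arm --deltas '[[[0,0,-0.04],[0.02,0.3,0],1],[[0,0,-0.08],[0.04,0.55,0],1],[[0,0,-0.12],[0.053,0.75,0],1],[[0,0,-0.131],[0.053,0.85,0],1],[[0,0,-0.131],[0.053,0.85,0],1],[[0,0,-0.131],[0.053,0.85,0],1],[[0,0,-0.131],[0.053,0.85,0],1]]'

```text
time: 7.55
tool_pos: [0.526, 0.1302, 0.2023]
tcp_rot: [3.141, -0.001, -0.0]
wrist_force: [-0.0, -1.0, -5.2]
width: 0.126
```

```bash
python3 - <<'E'
from h import *
pose(); a,d=snap('scene','s4.png'); b,e=snap('wrist','w4.png')
cv2.imwrite('pics/c4.png',cv2.resize(np.hstack([a,b])[:,:,::-1],(800,300)))
E
```

```text
t 7.55 tcp [0.526  0.1302 0.2023] yaw_y -90.04 z [-0. -0. -1.] q [ 0.197  0.033  1.922 -0.     1.187  1.768] w 0.126 F [-0.02 -0.97 -5.24] M [-0.052  0.003  0.033]
```

View pics/c4.png

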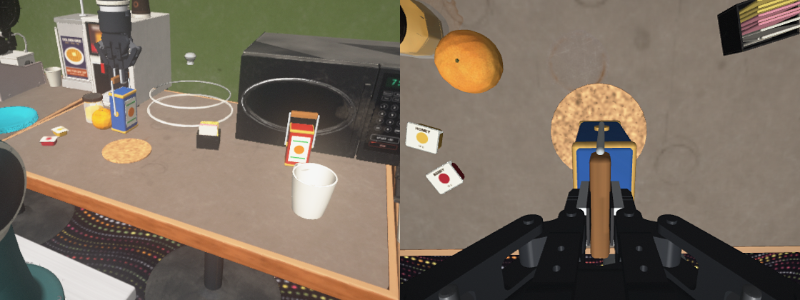

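The picture is now on the -y side, at about (130,108) in the scene half, so the -55° end is confirmed heavy. The last joint can't reach the final yaw with this grasp. I'll set the tin down upright on the coaster, regrasp with the tool turned half a turn, and then rotate it. Before that I'll refine the coaster from the wrist view.

```bash
python3 - <<'E'
from h import *
from scipy.optimize import least_squares
a=cv2.imread('pics/w4.png')[:,:,::-1]; i=camera_info('wrist'); K,R,t=[np.array(i[k]) for k in('K','R','t')]
v,u=np.mgrid[:420,:560]; ray=np.stack([u,v,np.ones_like(u)],-1)@np.linalg.inv(K).T@R; o=-R.T@t
X=o+ray*((.006-o[2])/ray[...,2])[...,None]
hsv=cv2.cvtColor(np.ascontiguousarray(a),cv2.COLOR_RGB2HSV).astype(int)
m=((hsv[...,1]>80)&(hsv[...,0]<20)&(hsv[...,2]>90)&(np.hypot(X[...,0]-.526,X[...,1]-.131)<.1)).astype(np.uint8)
m=cv2.morphologyEx(m,cv2.MORPH_CLOSE,np.ones((5,5)))
L=cv2.distanceTransform
cs,_=cv2.findContours(m,0,1); q=max(cs,key=cv2.contourArea)[:,0]
p=X[q[:,1],q[:,0],:2]
f=least_squares(lambda c:np.hypot(*(p-c).T)-.07,[.526,.131],loss='soft_l1',f_scale=.001); r=f.fun
print(f.x, np.sum(np.abs(r)<.002),len(p))
E
```

```text
[0.52506666 0.13191343] 300 747
```

Request:
move_arm --deltas '[[[0,0,0],[0,0.009,-0.2],1],[[0,0,0],[-0.005,0.018,-0.4],1],[[0,0,0],[-0.005,0.018,-0.55],1],[[0,0,0],[-0.005,0.018,-0.61],1],[[0,0,0],[-0.005,0.018,-0.61],1]]'

```text
time: 8.28
tool_pos: [0.5254, 0.1327, 0.141]
tcp_rot: [3.141, -0.0, -0.001]
wrist_force: [-0.1, -0.9, -3.9]
width: 0.124
```

Request:
move_arm --deltas '[[[0,0,0],[0,0,-0.02],1],[[0,0,0],[0,0,-0.04],1],[[0,0,0],[0,0,-0.04],1]]'

```text
time: 8.65
tool_pos: [0.5256, 0.1328, 0.1375]
tcp_rot: [-3.142, 0.0, -0.0]
wrist_force: [0.6, -0.6, -5.4]
width: 0.123
```

```bash
python3 - <<'E'
from h import *
pose(); a,d=snap('scene','s5.png'); P=pts('scene',d)
k=(np.hypot(P[...,0]-.5255,P[...,1]-.132)<.06)&(P[...,2]>.012)&(P[...,2]<.17)
r,c=np.nonzero(k); print(r.min(),r.max(),c.min(),c.max())
cv2.imwrite('pics/c5.png',cv2.resize(a[max(r.min()-20,0):r.max()+40,c.min()-40:c.max()+40,::-1],None,fx=4,fy=4,interpolation=cv2.INTER_CUBIC)[:600,:800])
E
```

```text
t 8.65 tcp [0.5256 0.1328 0.1375] yaw_y -90.0 z [ 0.  0. -1.] q [0.202 0.093 1.986 0.    1.063 1.772] w 0.123 F [ 0.6 -0.6 -5.4] M [0.014 0.017 0.029]
130 214 154 193
```

View pics/c5.png

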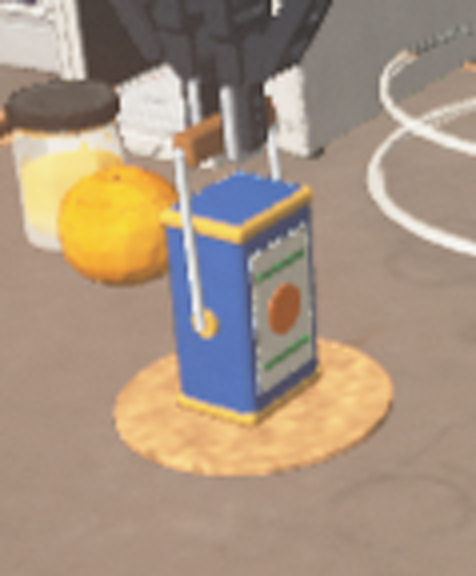

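The picture faces -y and the tin hangs just above the cork. I'll lower it in small steps until the wrist force unloads.

Request:
move_arm --deltas '[[[0,0,0],[0,0,-0.015],1],[[0,0,0],[0,0,-0.015],1],[[0,0,0],[0,0,-0.015],1]]'

```text
time: 9.07
tool_pos: [0.526, 0.1332, 0.1364]
tcp_rot: [-3.141, 0.0, -0.002]
wrist_force: [-1.0, 1.4, 1.1]
width: 0.125
```

Request:
move_arm --deltas '[[[0,0,0],[0,0,-0.015],1],[[0,0,0],[0,0,-0.015],1],[[0,0,0],[0,0,-0.015],1]]'

```text
time: 9.45
tool_pos: [0.5263, 0.1336, 0.1361]
tcp_rot: [-3.14, 0.0, -0.003]
wrist_force: [-3.7, 2.4, 6.6]
width: 0.125
```

Request:
move_arm --deltas '[[[0,0,0],[0,0,-0.01],1],[[0,0,0],[0,0,-0.01],1],[[0,0,0],[0,0,-0.01],1]]'

```text
time: 9.82
tool_pos: [0.5266, 0.1337, 0.1361]
tcp_rot: [-3.14, 0.0, -0.004]
wrist_force: [-4.5, 2.1, 12.1]
width: 0.123
```

It's in full contact, pressing about 12 N. I'll ease off, open, rise, make a half turn and come back.

Request:
move_arm --deltas '[[[0,0,0],[0,0,0.025],1],[[0,0,0],[0,0,0.025],1],[[0,0,0],[0,0,0.025],0],[[0,0,0],[0,0,0.025],-1],[[0,0,0],[0,0,0.025],-1],[[0,0,0],[0,0,0.025],-1],[[0,0,0],[0,0,0.3],-1],[[0,0,0],[0,0,0.7],-1],[[0,0,0],[0,0,0.7],-1]]'

```text
time: 10.95
tool_pos: [0.5283, 0.1333, 0.2074]
tcp_rot: [-3.14, 0.0, -0.012]
wrist_force: [-0.4, -0.5, -0.0]
width: 1.0
```

Request:
move_arm --deltas '[[[0,0,0.11],[0,0,0],-1],[[0,0,0.22],[0,0,0],-1],[[0,0,0.33],[0,0,0],-1],[[0,0,0.44],[0,0,0],-1],[[0,0,0.55],[0,0,0],-1],[[0,0,0.66],[0,0,0],-1],[[0,0,0.77],[0,0,0],-1],[[0,0,0.88],[0,0,0],-1],[[0,0,1],[0,0,0],-1],[[0,0,1],[0,0,0],-1]]'

```text
time: 12.2
tool_pos: [0.5249, 0.1326, 0.2023]
tcp_rot: [-2.223, -2.219, 0.002]
wrist_force: [-0.0, 0.2, 0.0]
width: 1.003
```

Request:
move_arm --deltas '[[[0,0,0.11],[0,0,0],-1],[[0,0,0.22],[0,0,0],-1],[[0,0,0.33],[0,0,0],-1],[[0,0,0.44],[0,0,0],-1],[[0,0,0.55],[0,0,0],-1],[[0,0,0.66],[0,0,0],-1],[[0,0,0.77],[0,0,0],-1],[[0,0,0.88],[0,0,0],-1],[[0,0,1],[0,0,0],-1],[[0,0,1],[0,0,0],-1],[[0,0,1],[0,0,0],-1]]'

```text
time: 13.58
tool_pos: [0.5253, 0.1328, 0.203]
tcp_rot: [-0.007, -3.141, 0.0]
wrist_force: [0.6, -0.8, -0.3]
width: 0.995
```

```bash
python3 - <<'E'
from h import *
pose(); i=camera_info('wrist'); b,e=snap('wrist','w6.png'); P=pts('wrist',e,i)
def rep(n,P):
  for lo,hi in((.105,.125),(.135,.17)):
    k=(P[...,2]>lo)&(P[...,2]<hi)&(np.hypot(P[...,0]-.526,P[...,1]-.132)<.06); q=P[k]
    if len(q): print(n,lo,k.sum(),np.median(q,0),cv2.minAreaRect((q[:,:2]*1000).astype(np.float32)))
rep('wrist',P)
a,d=snap('scene','s6.png')
cv2.imwrite('pics/c6.png',cv2.resize(np.hstack([a,b])[:,:,::-1],(800,300)))
E
```

```text
t 13.575 tcp [0.5253 0.1328 0.203 ] yaw_y 89.73 z [-0. -0. -1.] q [ 0.202  0.033  1.921 -0.     1.188 -1.365] w 0.995 F [ 0.59 -0.81 -0.35] M [-0.032  0.004 -0.005]
wrist 0.105 3679 [0.5202844  0.12572406 0.11550231] ((520.5467529296875, 132.55848693847656), (67.82621765136719, 47.314849853515625), 0.19963140785694122)
wrist 0.135 2117 [0.51918842 0.13429114 0.15649142] ((523.9810791015625, 134.4279022216797), (74.9075927734375, 12.024843215942383), 0.15252526104450226)
```

View pics/c6.png

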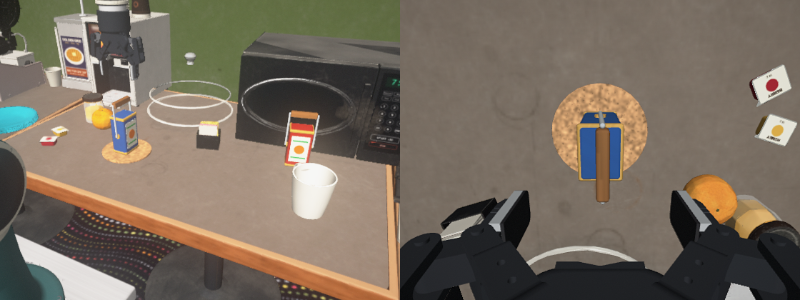

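The scene half shows the tin standing upright on the coaster with the picture toward -y. The wrist half shows the grip at about (602,165), central. I'll regrasp it.

Request:
move_arm --deltas '[[[0,0,0.003],[-0.01,0.01,-0.25],-1],[[0,0,0.003],[-0.01,0.01,-0.5],-1],[[0,0,0.003],[-0.01,0.01,-0.66],-1],[[0,0,0.003],[-0.01,0.01,-0.66],-1],[[0,0,0.003],[-0.01,0.01,-0.66],0.3],[[0,0,0.003],[-0.01,0.01,-0.66],0.6],[[0,0,0.003],[-0.01,0.01,-0.66],1],[[0,0,0.003],[-0.01,0.01,-0.66],1],[[0,0,0.003],[-0.01,0.01,-0.66],1],[[0,0,0.003],[-0.01,0.01,-0.66],1]]' --grip_force 60

```text
time: 14.92
tool_pos: [0.5249, 0.1337, 0.1379]
tcp_rot: [-0.007, 3.141, -0.0]
wrist_force: [-0.3, -0.8, 4.6]
width: 0.122
```

Request:
move_arm --deltas '[[[0,0,0],[0,0,0.1],1],[[0,0,0],[0,0,0.2],1],[[0,0,0],[0,0,0.25],1],[[0,0,0],[0,0,0.25],1],[[0,0,-0.06],[0,0,0.25],1],[[0,0,-0.13],[0,0,0.25],1],[[0,0,-0.21],[0,0,0.25],1],[[0,0,-0.3],[0,0,0.25],1],[[0,0,-0.39],[0,0,0.25],1],[[0,0,-0.48],[0,0,0.25],1],[[0,0,-0.57],[0,0,0.25],1],[[0,0,-0.66],[0,0,0.25],1],[[0,0,-0.75],[0,0,0.25],1],[[0,0,-0.84],[0,0,0.25],1],[[0,0,-0.92],[0,0,0.25],1],[[0,0,-0.97],[0,0,0.25],1],[[0,0,-1],[0,0,0.25],1],[[0,0,-1],[0,0,0.25],1],[[0,0,-1],[0,0,0.25],1]]'

```text
time: 17.3
tool_pos: [0.5243, 0.1338, 0.162]
tcp_rot: [-2.215, -2.227, 0.001]
wrist_force: [-0.4, -0.2, -5.6]
width: 0.127
```

```bash
python3 - <<'E'
from h import *
pose(); a,d=snap('top','t7.png'); P=pts('top',d)
k=(P[...,2]>.115)&(P[...,2]<.155)&(np.hypot(P[...,0]-.526,P[...,1]-.132)<.06); q=P[k]
print(k.sum(),q.min(0),q.max(0))
a,d=snap('scene','s7.png'); P=pts('scene',d)
k=(np.hypot(P[...,0]-.5255,P[...,1]-.132)<.07)&(P[...,2]>.012)&(P[...,2]<.17)
r,c=np.nonzero(k)
cv2.imwrite('pics/c7.png',cv2.resize(a[max(r.min()-20,0):r.max()+40,c.min()-40:c.max()+40,::-1],None,fx=4,fy=4,interpolation=cv2.INTER_CUBIC)[:600,:800])
E
```

```text
t 17.3 tcp [0.5243 0.1338 0.162 ] yaw_y 0.31 z [-0. -0. -1.] q [ 0.204  0.067  1.965 -0.     1.111  0.198] w 0.127 F [-0.44 -0.21 -5.61] M [-0.036  0.004 -0.02 ]
308 [0.50046    0.09653501 0.11525895] [0.54715801 0.13735344 0.15186974]
```

View pics/c7.png

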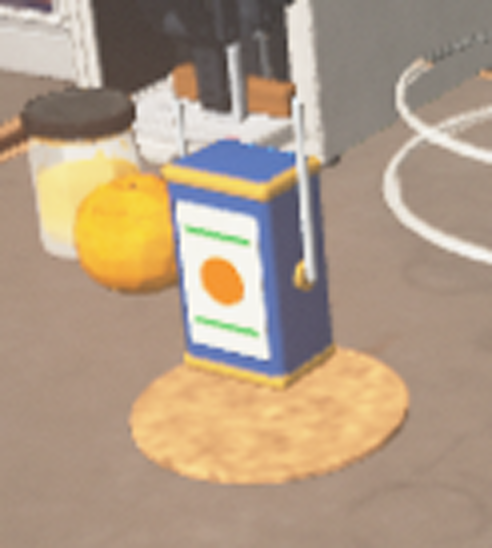

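The picture now faces the robot and the tin hangs over the coaster. I'll shift 1 mm and lower it.

Request:
move_arm --deltas '[[[0,0,-0.003],[0.01,0.008,-0.1],1],[[0,0,-0.003],[0.01,0.008,-0.18],1],[[0,0,-0.003],[0.01,0.008,-0.23],1],[[0,0,-0.003],[0.01,0.008,-0.235],1],[[0,0,-0.003],[0.01,0.008,-0.235],1]]'

```text
time: 18.02
tool_pos: [0.5255, 0.1346, 0.1387]
tcp_rot: [2.221, 2.221, -0.0]
wrist_force: [-0.5, 0.1, -4.2]
width: 0.127
```

Request:
move_arm --deltas '[[[0,0,0],[0,0,-0.01],1],[[0,0,0],[0,0,-0.01],1],[[0,0,0],[0,0,-0.01],1]]'

```text
time: 18.4
tool_pos: [0.5256, 0.1347, 0.138]
tcp_rot: [2.221, 2.221, 0.0]
wrist_force: [-0.9, 0.7, -2.5]
width: 0.126
```

Request:
move_arm --deltas '[[[0,0,0],[0,0,-0.01],1],[[0,0,0],[0,0,-0.01],1],[[0,0,0],[0,0,-0.01],1]]'

```text
time: 18.77
tool_pos: [0.526, 0.1347, 0.1379]
tcp_rot: [2.221, 2.221, 0.002]
wrist_force: [-2.5, 0.1, 5.8]
width: 0.125
```

Request:
move_arm --deltas '[[[0,0,0],[0,0,-0.01],1],[[0,0,0],[0,0,-0.01],1],[[0,0,0],[0,0,-0.01],1]]'

```text
time: 19.15
tool_pos: [0.5264, 0.1347, 0.1379]
tcp_rot: [2.221, 2.22, 0.003]
wrist_force: [-2.0, -1.5, 9.7]
width: 0.122
```

Contact. I'll ease off, open, rise and check.

Request:
move_arm --deltas '[[[0,0,0],[0,0,0.015],1],[[0,0,0],[0,0,0.015],1],[[0,0,0],[0,0,0.015],0],[[0,0,0],[0,0,0.015],-1],[[0,0,0],[0,0,0.015],-1],[[0,0,0],[0,0,0.015],-1],[[0,0,0],[0,0,0.3],-1],[[0,0,0],[0,0,0.7],-1],[[0,0,0],[0,0,1],-1],[[0,0,0],[0,0,1],-1],[[0,0,0],[0,0,1],-1],[[0,0,0],[0,0,1],-1]]'

```text
time: 20.65
tool_pos: [0.5244, 0.1343, 0.2338]
tcp_rot: [-2.22, -2.22, 0.004]
wrist_force: [0.1, -0.6, -0.4]
width: 0.994
```

```bash
python3 - <<'E'
from h import *
pose(); i=camera_info('wrist'); b,e=snap('wrist','w8.png'); P=pts('wrist',e,i)
a,d=snap('scene','s8.png'); Q=pts('scene',d); t,f=snap('top','t8.png'); T=pts('top',f)
for n,P in(('wrist',P),('top',T)):
  for lo,hi in((.108,.122),(.145,.17)):
    k=(P[...,2]>lo)&(P[...,2]<hi)&(np.hypot(P[...,0]-.526,P[...,1]-.132)<.05); q=P[k]
    if len(q)>5: print(n,lo,k.sum(),np.median(q,0),q.min(0),q.max(0),cv2.minAreaRect((q[:,:2]*1000).astype(np.float32)))
z=np.load('t0.npz')['P']
m=np.zeros(z.shape[:2],bool); m[110:160,385:450]=1
for P in(z,T):
    q=P[m&(P[...,2]>.13)&(P[...,2]<.165)]; print('red',np.median(q,0))
cv2.imwrite('pics/c8.png',cv2.resize(np.hstack([a,b])[:,:,::-1],(800,300)))
E
```

```text
t 20.65 tcp [0.5244 0.1343 0.2338] yaw_y -0.0 z [-0.003 -0.001 -1.   ] q [ 0.205  0.011  1.885 -0.     1.249  0.205] w 0.994 F [ 0.07 -0.65 -0.43] M [-0.046  0.011  0.002]
wrist 0.108 2946 [0.51756218 0.13809134 0.11543509] [0.50085421 0.10465936 0.10817445] [0.54818926 0.17207053 0.12162167] ((524.4971313476562, 138.38978576660156), (67.36219024658203, 47.282508850097656), 89.72855377197266)
wrist 0.145 1626 [0.52465594 0.13906143 0.15646153] [0.51889442 0.09777702 0.14507581] [0.53096509 0.17201088 0.15882659] ((524.9767456054688, 134.89402770996094), (74.23591613769531, 11.998496055603027), 89.75848388671875)
top 0.108 490 [0.51774743 0.12826986 0.11530121] [0.50225556 0.09772975 0.10804055] [0.54900849 0.16217088 0.12160333] ((525.6016235351562, 129.79676818847656), (64.14981079101562, 46.315494537353516), 89.18199157714844)
top 0.145 165 [0.52553769 0.12091344 0.15594984] [0.51993867 0.09743156 0.14620102] [0.53149087 0.14313667 0.16104811] ((525.707763671875, 120.25511932373047), (45.64509201049805, 11.243123054504395), 89.38524627685547)
red [ 0.67642178 -0.31283133  0.14984252]
red [ 0.67645119 -0.31294287  0.14986959]
```

View pics/c8.png

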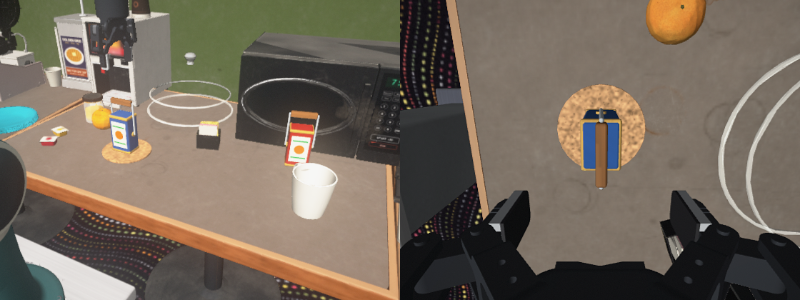

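```bash
python3 -c "
from h import *
print(order.finish_job()); pose()"
```

```text
the job is handed in; nothing more can be done
None
the job is handed in; nothing more can be done
```

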